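Square up the guard combs in the rack

ROBOT

A 6-joint arm with a two-finger parallel gripper is mounted at the origin on the work surface. World frame = base frame: x ahead of the robot, y to its left, z up, the work surface at z = 0. Lengths are in m, angles in rad, forces in N, time in s.
With the tool pointing down it reaches from about 0.35 to 0.85 m from the base axis. Payload 8.1 kg.
Tool frame: the origin (TCP) lies at the centre of the arm's flange, where the gripper is bolted on; the fingertips stand 186 mm ahead of it and the grasp point (between the pads) lies 167 mm ahead of it; z points along the fingers, y is the line along which they close (so a half turn about z gives the same grasp; the last joint's range is limited). The gripper opens to 93 mm and grips with 3 to 60 N. Pads are 15 mm wide; open, the fingers measure 128 mm over their backs; the gripper's body (75 mm by 188 mm) begins 65 mm behind the grasp point.
Start: joints at [-1.354, 0.13, 1.488, -0, 1.523, -0.085], TCP at [0.178, -0.573, 0.405] pointing down, gripper open.
Joint ranges: [-2.96, 2.96], [-0.89, 2.26], [0.02, 2.5], [-1.34, 4.48], [0, 2.73], [-2.66, 2.66]. Speed limits (rad/s): [2.39, 2.39, 2.79, 3.14, 3.14, 3.14].

INTERFACE

Orientations are given as a rotation vector (axis times angle).
In Python, from plant import read_state, read_camera, camera_params, robot gives the robot as it stands.
- The arm moves only by the tool carry_out, never from a script. Its argument "targets" is a list of rows, each an object of numbers: "hand": the opening in per cent of the stroke, from 0 (shut) to 100 (fully open); "x", "y", "z": the shift along the tool's x, y, z in m; "ax", "ay", "az": the turn, a rotation vector about the tool's x, y, z in rad. In form: [{"hand": .., "x": .., "y": .., "z": .., "ax": .., "ay": .., "az": ..}, ...]. A call has 1 to 8 rows; each row is the pose to reach, as a shift and turn from the pose commanded when the call began, along the tool's axes at that moment; what a row does not reach only later rows make up. A row lasts 1/8 s, in which the tool goes at most 62.5 mm and 10.7 degrees, less where a joint would pass 70% of its speed; a pose out of reach is approached as far as the arm can. A call with a gripper value outside its range is refused whole. The fingers move at their own pace and stop on an object; "newtons" is the grip in N (left out, the last holds). Time passes only in rows, so rows that repeat a pose let the fingers close. It gives the time, the measured TCP pose, the force, the opening and the grip force at its end, in the units of the state.
- read_state(): the state, without advancing time (a new reading comes with each control period).
- read_camera(name): name is "scene" or "top" or "wrist"; returns (picture, depth): 420x560x3 uint8, blue, green, red; 420x560 float32, m along the optical axis (not along the pixel's ray), 0 where there is no reading.
- camera_params(name): a dict with "fx", "fy", "cx", "cy" (pixels), "position" and "rotation" of the camera in the world. Camera axes: x right, y up, looking along -z (the intrinsics and any distortion apply to the point x, -y, -z); pixel columns grow to the right and rows downward; lengths in m; the calibration is good to about 2 mm. A picture is of the moment at which its call begins: read the wrist's pose just before it. camera_params takes no time and is no camera call; for the wrist camera it gives the pose at the moment of the call.
- robot.close_job(): hands the job in; it is judged then, once.
The state is a dict: "t": time; "q": joint angles; "dq": joint speeds; "joint_torque": joint torques, N m; "tool_pos": TCP position; "orientation": TCP orientation; "force": force on the tool from outside, world axes, zero at the start; "wrist_torque": the same for the moment, N m; "opening": finger opening in m; "gripper_force": force on a finger pad.
Only numpy, scipy, OpenCV 4.12 (cv2) and the standard library are available. Lean on these libraries where they do the work, as an engineer would, in place of code of your own. Each camera call takes 0.05 s, during which the arm holds its last target. There are 200 camera calls.

TASK

Pick up the aluminium straightedge and with its long edge push all four guard combs together, as one group, into the steel rack until they all bear against the fence at its back; the fence is clamped at an unknown setting, so feel for it and hold a light, steady squeeze on the whole row for a moment, never shoving hard. Then draw the straightedge back, lay it flat on the table well clear of the rack, and let go. Move the combs only with the straightedge, leaving the cup, clipper and clip alone.

Things in the scene. Friction and masses are not known exactly. Their poses are not given: they have to be found in the camera images.
- straightedge: Aluminium safety straightedge, 0.28 kg, lying flat, on the robot's left or right. Base plate 165 long (its y), 46 wide (x), 10 thick; on it stands a grip rib 16 thick (x), 90 long (y), from 10 to 46 above the underside. Origin on the underside, under the rib's middle; the base reaches 34 ahead (+x) and 12 behind. Grip the rib across its thickness from above, fingertips above the base plate.
- pushing_edge (a point): Middle of the straightedge's long pushing edge, the base's flat +x side: 34 ahead of the straightedge's origin, 26 ahead of the rib's face, 5 above the underside. x points away from the rib.
- rack: Fixed steel rack without a floor (combs slide on the table): two side rails 12 wide, 14 high, 165 long, 200 clear between them, a tie bar at the far end. Origin on the table midway between the open front ends of the rails; +x points into the rack. A dark steel fence bar, 18 high, 196 long, square to the rails, lies across it. Above 15 N on the rack its clamps are damaged.
- fence_nearest (a point): Point on the table in the rack, on its centre line, 80 past its origin: the nearest setting of the fence's flat front face. The real face is anywhere from 0 to 40 farther in; it changes every time and is not measured: feel for it. Fence and combs are rigid: on contact the force climbs by several newtons per mm, so go slowly. About 10 N on the row, edge square to the fence, squeezes all four.
- guard1: Black plastic clipper guard comb, 40 long (its x), 26 wide (y), 16 high, about 35 g, loose on the table, heel to the robot, teeth (+x) to the rack. Origin: centre of its underside. All four are alike; this one is the leftmost (+y of the rack).
- guard2: Black plastic clipper guard comb, 40 long (its x), 26 wide (y), 16 high, about 35 g, loose on the table, heel to the robot, teeth (+x) to the rack. Origin: centre of its underside. All four are alike; second from the left.
- guard3: Black plastic clipper guard comb, 40 long (its x), 26 wide (y), 16 high, about 35 g, loose on the table, heel to the robot, teeth (+x) to the rack. Origin: centre of its underside. All four are alike; third from the left.
- guard4: Black plastic clipper guard comb, 40 long (its x), 26 wide (y), 16 high, about 35 g, loose on the table, heel to the robot, teeth (+x) to the rack. Origin: centre of its underside. All four are alike; the rightmost. They lie side by side before the rack, 38 apart, centred on its centre line, 30 to 68 before its origin, each turned up to 0.25 rad; the straightedge, centred, spans all four.
- cup: Glass cup, 72 across and 85 high, standing upright. Origin at the centre of its underside. A bystander: leave it alone.
- clipper: Chrome hair clipper lying on the table, about 45 by 165 by 40 high. Origin under its middle. A bystander: leave it alone.
- clip: Small purple plastic hair clip, 85 by 14 by 17 high. Origin under its middle. A bystander: leave it alone.

How it is judged:
By the outcome, as a careful person would: the job done as asked, in the order asked, and still so for the second after the job is handed in, with the robot touching nothing.
It also fails if it takes over 66 s, if anything falls off the work surface, if the arm or the gripper's body presses on something with over 40 N, if the wrist force passes 120 N, or if a joint passes its speed limit or range.

## Working session

There is one attempt and no reset: what is moved stays moved. The work goes in short steps, Python scripts to look and compute and a tool call to move; the robot and the scene stay as the last step left them, time stands still between calls to the robot, and variables do not carry over. Pictures are saved under pics/ and viewed, at most 10 in all, crops included, and the job is handed in when it is done.

Besides the shell and the picture viewer there is one more tool, called after "Request:" by a JSON object that holds its "fn" and its "kwargs", one argument or row to a line. carry_out: Moves the arm, as the interface text tells. Its arguments: {"type":"object","properties":{"targets":{"type":"array","items":{"type":"object","properties":{"hand":{"type":"number"},"x":{"type":"number"},"y":{"type":"number"},"z":{"type":"number"},"ax":{"type":"number"},"ay":{"type":"number"},"az":{"type":"number"}}}},"newtons":{"type":"number"}},"required":["targets"]}

```bash
mkdir -p pics; ls
python3 - <<'E'
from plant import *
import cv2,numpy as np
for n in ("top","scene"):
    im,d=read_camera(n); cv2.imwrite(f"pics/{n}0.png",im); np.save(f"pics/{n}0.npy",d)
    print(n,camera_params(n))
s=read_state(); print(s)
E
```

```text
pics
top {'fx': 393.18078007000685, 'fy': 393.18078007000685, 'cx': 275.66117107932126, 'cy': 205.3641385328168, 'position': array([0.42360712, 0.00843043, 0.78996654]), 'rotation': array([ 0.15057973, -0.17638713, -1.73522587])}
scene {'fx': 437.080334031216, 'fy': 437.080334031216, 'cx': 276.5688352653923, 'cy': 209.27756019829707, 'position': array([ 1.03859405, -0.23191055,  0.68192147]), 'rotation': array([0.60364649, 0.38770083, 1.12158565])}
{'t': 0.1, 'q': array([-1.35441103e+00,  1.31074898e-01,  1.48914320e+00,  1.59417841e-05,
        1.52299531e+00, -8.54070927e-02]), 'dq': array([-9.01887388e-05, -3.48675754e-03, -4.09431129e-03, -9.98598252e-05,
        7.63514057e-04, -2.18999736e-03]), 'joint_torque': array([ 2.08817197e-03, -5.61342716e+01, -4.93094230e+01,  7.71248317e-02,
        2.91444798e-02, -3.32510501e-05]), 'tool_pos': array([ 0.17831673, -0.57268264,  0.40381344]), 'orientation': array([-3.10429422e+00, -4.72012932e-01,  1.41576517e-04]), 'force': array([ 0.87242406, -0.83777635, -0.48132766]), 'wrist_torque': array([ 0.005057  , -0.00343021, -0.00129894]), 'gripper_force': 0.0, 'opening': 0.09279074187989961}
```

View pics/top0.png

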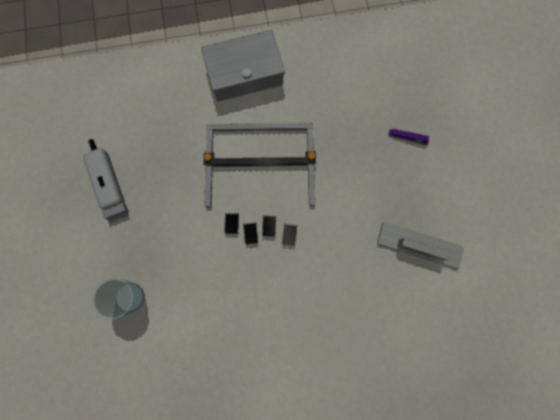

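View pics/scene0.png

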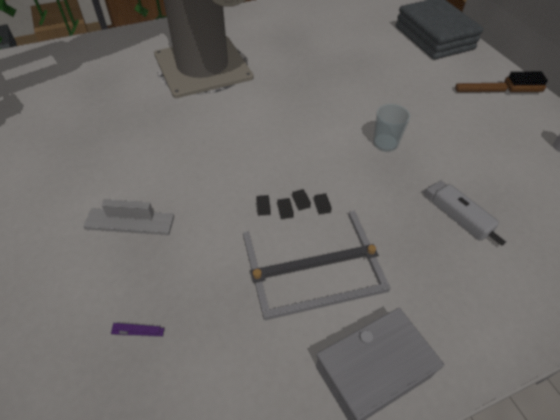

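The top view shows the rack rails' front ends at (208,205) and (312,204), the combs at about (232,224), (251,233), (269,226) and (290,235), and the straightedge at (420,245) with its rib on the robot side. The cup, clipper and clip are well away, and the scene view agrees. Next I'll measure with height maps.

```bash
cat > h.py <<'E'
from plant import *
import cv2,numpy as np
from scipy.spatial.transform import Rotation as R
def pts(d,p):
    v,u=np.mgrid[:d.shape[0],:d.shape[1]]
    c=np.stack([(u-p['cx'])/p['fx']*d,-(v-p['cy'])/p['fy']*d,-d],-1)
    return c@R.from_rotvec(p['rotation']).as_matrix().T+p['position']
def ray(uv,z,p):
    uv=np.atleast_2d(uv).astype(float)
    c=np.c_[(uv[:,0]-p['cx'])/p['fx'],-(uv[:,1]-p['cy'])/p['fy'],-np.ones(len(uv))]@R.from_rotvec(p['rotation']).as_matrix().T
    return p['position']+c*((z-p['position'][2])/c[:,2])[:,None]
def rect(P):
    (c,s,a)=cv2.minAreaRect((P[:,:2]*1000).astype(np.float32)); return np.round(c,1),np.round(s,1),round(a,1)
E
python3 - <<'E'
from h import *
p=camera_params('top'); d=np.load('pics/top0.npy'); P=pts(d,p); im=cv2.imread('pics/top0.png')
Z=P[...,2]; tab=(d>0)
print('table z med/std',np.median(Z[250:400,200:350]),Z[250:400,200:350].std())
def box(u0,u1,v0,v1,lo,hi):
    m=np.zeros(Z.shape,bool); m[v0:v1,u0:u1]=1
    m&=(Z>lo)&(Z<hi); return m
for n,b in dict(se_base=(370,470,220,275,.005,.02),se_rib=(370,470,220,275,.038,.06),railL=(195,220,115,215,.006,.03),railR=(302,325,115,215,.006,.03)).items():
    m=box(*b); print(n,m.sum(),rect(P[m]))
# combs by darkness
g=im.max(2); m=np.zeros_like(g); m[210:250,215:305]=(g[210:250,215:305]<75)
m=cv2.morphologyEx(m,cv2.MORPH_OPEN,np.ones((3,3)))
for c in cv2.findContours(m,0,2)[0]:
    if cv2.contourArea(c)>50:
        print('comb',c.reshape(-1,2).mean(0),rect(ray(c.reshape(-1,2),.016,p)))
# rail front ends
print(ray([[208,205],[312,204],[312,124],[208,126]],.014,p))
E
```

```text
table z med/std -0.0007030913701679409 0.04708188952608072
se_base 1418 (array([ 455. , -287.8]), array([166.4,  46.8]), 62.4)
se_rib 441 (array([ 445.5, -282. ]), array([90.2, 16.5]), 62.4)
railL 674 (array([691.2,  97.9]), array([ 33.6, 177.4]), 82.4)
railR 623 (array([658.8, -99.6]), array([ 27. , 175.8]), 79.7)
comb [290.22222222 234.83333333] (array([518.3, -34. ]), array([24.2, 39.6]), 73.3)
comb [250.6875 234.8125] (array([533.9,  41.1]), array([25.7, 41.9]), 81.1)
comb [269.3 224.3] (array([542.5,   2.5]), array([24. , 40.2]), 80.2)
comb [231.18181818 226.81818182] (array([559.2,  75.4]), array([26. , 40.7]), 81.3)
[[ 0.60578135  0.11648833  0.014     ]
 [ 0.57206898 -0.09048251  0.014     ]
 [ 0.74109094 -0.12293618  0.014     ]
 [ 0.77403317  0.09343231  0.014     ]]
```

Run:
```python
from h import *
p=camera_params('top'); d=np.load('pics/top0.npy'); P=pts(d,p); Z=P[...,2]
m=np.zeros(Z.shape,np.uint8); m[112:214,196:326]=((Z>.008)&(Z<.035))[112:214,196:326]
m=cv2.morphologyEx(m,cv2.MORPH_OPEN,np.ones((2,2)))
print('rack',rect(P[m>0]))
yaw=-9.1
for it in range(3):
    a=np.deg2rad(yaw); ex=np.array([np.cos(a),np.sin(a)]); ey=np.array([-ex[1],ex[0]])
    Q=P[m>0][:,:2]; c=Q.mean(0); X=(Q-c)@ex; Y=(Q-c)@ey
    sl=[]
    for s in (1,-1):
        k=(s*Y>90)&(X<60); f=np.polyfit(X[k] if 0 else X[k],Y[k],1) if k.sum()>20 else [0,0]; 
        k=(abs(Y)>.09)&(s*Y>0)&(X<.06); f=np.polyfit(X[k],Y[k],1); sl.append(f)
    yaw+=np.rad2deg(np.mean([f[0] for f in sl]))
print('yaw',yaw,sl)
a=np.deg2rad(yaw); ex=np.array([np.cos(a),np.sin(a)]); ey=np.array([-ex[1],ex[0]])
Q=P[m>0][:,:2]; X=Q@ex;Y=Q@ey
for s,k in ((1,Y>np.median(Y)+.09),(-1,Y<np.median(Y)-.09)): print(s,np.median(Y[k]),np.percentile(X[k],[0,1,2,99,100]))
T=pts(d,p)
k=(m>0)&(Z>.008)
```

```text
rack (array([594.8,   9.3]), array([236.8, 339.2]), 82.4)
yaw -8.996255053836666 [array([-0.01097725,  0.104816  ]), array([ 0.01088715, -0.10455489])]
1 0.20884179955885976 [0.57861863 0.57912478 0.58038132 0.75234624 0.75317014]
-1 -0.0008240423772072264 [0.57833351 0.57908348 0.58139152 0.75148336 0.75846672]
```

Request:
{"fn": "carry_out", "kwargs": {
  "targets": [
    {"hand": 100,"x": 0.05,"y": -0.03,"z": 0.015,"az": -0.11},
    {"hand": 100,"x": 0.1,"y": -0.06,"z": 0.03,"az": -0.25},
    {"hand": 100,"x": 0.15,"y": -0.09,"z": 0.04,"az": -0.4},
    {"hand": 100,"x": 0.2,"y": -0.12,"z": 0.05,"az": -0.55},
    {"hand": 100,"x": 0.25,"y": -0.15,"z": 0.06,"az": -0.7},
    {"hand": 100,"x": 0.3,"y": -0.175,"z": 0.07,"az": -0.787},
    {"hand": 100,"x": 0.341,"y": -0.199,"z": 0.08,"az": -0.787},
    {"hand": 100,"x": 0.341,"y": -0.199,"z": 0.08,"az": -0.787}
  ]
}}

```text
schema error: expected keys hand, x, y, z, ax, ay, az
```

Run:
```python
from h import *
s=read_state(); p=camera_params('wrist'); im,d=read_camera('wrist'); cv2.imwrite('pics/w1.png',im)
P=pts(d,p);Z=P[...,2]
r=R.from_rotvec(s['orientation']).as_matrix(); print(s['t'],s['tool_pos'],r.round(3),s['force'])
near=np.hypot(P[...,0]-.445,P[...,1]+.282)<.12
for n,lo,hi in(('base',.005,.02),('rib',.038,.055)):
    m=(d>0)&near&(Z>lo)&(Z<hi); print(n,m.sum(),rect(P[m]), np.median(Z[m]))
m=near&(abs(Z)<.005); print(np.median(Z[m]))
```

```text
0.1 [ 0.17831673 -0.57268264  0.40381344] [[ 0.955  0.297 -0.   ]
 [ 0.297 -0.955  0.002]
 [ 0.    -0.002 -1.   ]] [ 0.87242406 -0.83777635 -0.48132766]
base 0 (array([0., 0.]), array([0., 0.]), 0.0) nan
rib 0 (array([0., 0.]), array([0., 0.]), 0.0) nan
nan
  return _methods._mean(a, axis=axis, dtype=dtype,
  ret = ret.dtype.type(ret / rcount)
```

View pics/w1.png

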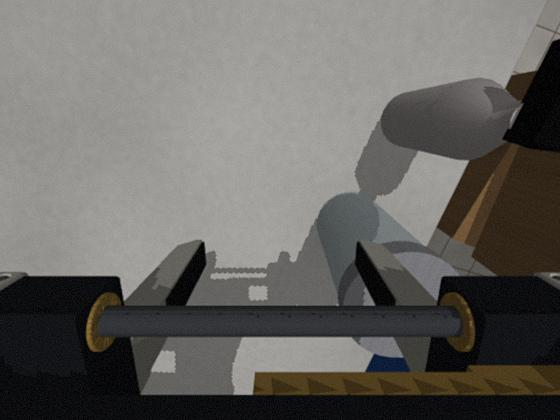

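The arm did not move: every key is required. The wrist view shows clutter below the start pose, a cylinder at (350,240) and a vase at (460,120), so I'll check their heights before moving.

Run:
```python
from h import *
p=camera_params('wrist'); im,d=read_camera('wrist'); P=pts(d,p)
print(p['position'])
for u,v in ((350,220),(350,300),(410,265),(430,120),(490,100),(540,130),(200,100)): print((u,v),d[v,u],P[v,u].round(3))
```

```text
[ 0.2554654  -0.54804936  0.38316359]
(350, 220) 0.30316687 [ 0.181 -0.646  0.097]
(350, 300) 0.22222508 [ 0.145 -0.637  0.19 ]
(410, 265) 0.21458234 [ 0.185 -0.669  0.19 ]
(430, 120) 0.24602954 [ 0.291 -0.668  0.126]
(490, 100) 0.20946084 [ 0.312 -0.686  0.16 ]
(540, 130) 0.1652911 [ 0.293 -0.689  0.212]
(200, 100) 0.36167032 [ 0.246 -0.447 -0.   ]
```

Request:
{"fn": "carry_out", "kwargs": {
  "targets": [
    {"hand": 100,"x": 0.03,"y": -0.04,"z": 0,"ax": 0,"ay": 0,"az": 0},
    {"hand": 100,"x": 0.08,"y": -0.08,"z": 0,"ax": 0,"ay": 0,"az": -0.1},
    {"hand": 100,"x": 0.13,"y": -0.11,"z": 0,"ax": 0,"ay": 0,"az": -0.25},
    {"hand": 100,"x": 0.18,"y": -0.14,"z": 0.02,"ax": 0,"ay": 0,"az": -0.4},
    {"hand": 100,"x": 0.23,"y": -0.16,"z": 0.04,"ax": 0,"ay": 0,"az": -0.55},
    {"hand": 100,"x": 0.28,"y": -0.18,"z": 0.06,"ax": 0,"ay": 0,"az": -0.7},
    {"hand": 100,"x": 0.32,"y": -0.19,"z": 0.08,"ax": 0,"ay": 0,"az": -0.787},
    {"hand": 100,"x": 0.341,"y": -0.199,"z": 0.08,"ax": 0,"ay": 0,"az": -0.787}
  ]
}}

```text
t: 1.2
tool_pos: [0.4457, -0.2795, 0.3224]
orientation: [-2.682, -1.63, 0.002]
force: [-0.1, 0.6, -1.2]
opening: 0.093
gripper_force: 0.0
```

Run:
```python
from h import *
s=read_state(); p=camera_params('wrist'); im,d=read_camera('wrist'); cv2.imwrite('pics/w1.png',im)
P=pts(d,p);Z=P[...,2]
r=R.from_rotvec(s['orientation']).as_matrix(); print(s['t'],s['tool_pos'],r.round(3),s['force'])
near=np.hypot(P[...,0]-.445,P[...,1]+.282)<.12
for n,lo,hi in(('base',.005,.02),('rib',.038,.055)):
    m=(d>0)&near&(Z>lo)&(Z<hi); print(n,m.sum(),rect(P[m]) if m.any() else 0, np.median(Z[m]))
m=near&(abs(Z)<.005); print(np.median(Z[m]))
```

```text
1.2 [ 0.44565387 -0.27953534  0.32242984] [[ 0.461  0.888 -0.003]
 [ 0.888 -0.461  0.002]
 [ 0.001 -0.004 -1.   ]] [-0.09615358  0.63073979 -1.18850309]
base 5190 (array([ 456.9, -287.1]), array([165.,  46.]), 62.3) 0.009310663440751682
rib 1669 (array([ 447.3, -281.4]), array([90. , 15.9]), 62.3) 0.04520513327129305
-0.0006730644945540099
```

View pics/w1.png

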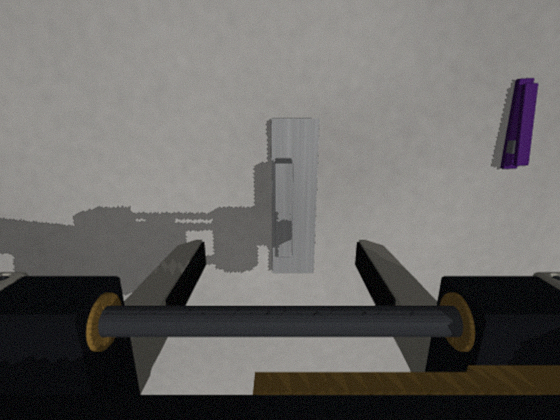

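The wrist view shows the straightedge between the fingers, with the rib at (284,208) and the clip far right. It needs only about 2 mm of correction before I descend and grip.

Request:
{"fn": "carry_out", "kwargs": {
  "targets": [
    {"hand": 100,"x": 0,"y": 0.002,"z": 0.03,"ax": 0,"ay": 0,"az": 0},
    {"hand": 100,"x": -0.001,"y": 0.002,"z": 0.06,"ax": 0,"ay": 0,"az": 0},
    {"hand": 100,"x": -0.001,"y": 0.002,"z": 0.09,"ax": 0,"ay": 0,"az": 0},
    {"hand": 100,"x": -0.001,"y": 0.002,"z": 0.11,"ax": 0,"ay": 0,"az": 0},
    {"hand": 100,"x": -0.001,"y": 0.002,"z": 0.12,"ax": 0,"ay": 0,"az": 0},
    {"hand": 100,"x": -0.001,"y": 0.002,"z": 0.12,"ax": 0,"ay": 0,"az": 0},
    {"hand": 40,"x": -0.001,"y": 0.002,"z": 0.12,"ax": 0,"ay": 0,"az": 0},
    {"hand": 0,"x": -0.001,"y": 0.002,"z": 0.12,"ax": 0,"ay": 0,"az": 0}
  ],
  "newtons": 40
}}

```text
t: 2.25
tool_pos: [0.4465, -0.2837, 0.2058]
orientation: [2.686, 1.626, 0.001]
force: [-1.1, -1.1, -0.2]
opening: 0.0772
gripper_force: 0.0
```

Request:
{"fn": "carry_out", "kwargs": {
  "targets": [
    {"hand": 0,"x": 0,"y": 0,"z": 0,"ax": 0,"ay": 0,"az": 0},
    {"hand": 0,"x": 0,"y": 0,"z": 0,"ax": 0,"ay": 0,"az": 0},
    {"hand": 0,"x": 0,"y": 0,"z": 0,"ax": 0,"ay": 0,"az": 0},
    {"hand": 0,"x": 0,"y": 0,"z": 0,"ax": 0,"ay": 0,"az": 0},
    {"hand": 0,"x": 0,"y": 0,"z": 0,"ax": 0,"ay": 0,"az": 0}
  ]
}}

```text
t: 2.88
tool_pos: [0.4461, -0.2833, 0.2047]
orientation: [-2.687, -1.627, 0.0]
force: [0.7, -0.6, 0.3]
opening: 0.0278
gripper_force: 0.0
```

Request:
{"fn": "carry_out", "kwargs": {
  "targets": [
    {"hand": 30,"x": 0,"y": 0,"z": 0.003,"ax": 0,"ay": 0,"az": 0},
    {"hand": 0,"x": 0,"y": 0,"z": 0.003,"ax": 0,"ay": 0,"az": 0},
    {"hand": 0,"x": 0,"y": 0,"z": 0.003,"ax": 0,"ay": 0,"az": 0},
    {"hand": 0,"x": 0,"y": 0,"z": 0.003,"ax": 0,"ay": 0,"az": 0},
    {"hand": 0,"x": 0,"y": 0,"z": 0.003,"ax": 0,"ay": 0,"az": 0},
    {"hand": 0,"x": 0,"y": 0,"z": 0.003,"ax": 0,"ay": 0,"az": 0}
  ]
}}

```text
t: 3.62
tool_pos: [0.446, -0.2832, 0.2015]
orientation: [-2.687, -1.627, 0.0]
force: [0.5, -0.3, -2.3]
opening: 0.0155
gripper_force: 40.0
```

Gripped at 40 N with a 15.5 mm opening. Now I'll lift and carry it to a point in front of the combs, squared to the rack at yaw -9°.

Request:
{"fn": "carry_out", "kwargs": {
  "targets": [
    {"hand": 0,"x": 0,"y": 0,"z": -0.02,"ax": 0,"ay": 0,"az": 0},
    {"hand": 0,"x": 0,"y": 0,"z": -0.05,"ax": 0,"ay": 0,"az": 0},
    {"hand": 0,"x": 0.04,"y": -0.022,"z": -0.06,"ax": 0,"ay": 0,"az": -0.04},
    {"hand": 0,"x": 0.085,"y": -0.046,"z": -0.06,"ax": 0,"ay": 0,"az": -0.1},
    {"hand": 0,"x": 0.13,"y": -0.07,"z": -0.06,"ax": 0,"ay": 0,"az": -0.16},
    {"hand": 0,"x": 0.175,"y": -0.095,"z": -0.06,"ax": 0,"ay": 0,"az": -0.22},
    {"hand": 0,"x": 0.22,"y": -0.12,"z": -0.06,"ax": 0,"ay": 0,"az": -0.28},
    {"hand": 0,"x": 0.25,"y": -0.136,"z": -0.06,"ax": 0,"ay": 0,"az": -0.325}
  ]
}}

```text
t: 4.62
tool_pos: [0.441, 0.0033, 0.2617]
orientation: [-2.386, -2.044, -0.0]
force: [0.6, -0.3, -2.2]
opening: 0.0159
gripper_force: 40.0
```

Run:
```python
from h import *
s=read_state(); r=R.from_rotvec(s['orientation']).as_matrix(); print(s['t'],s['tool_pos'],s['force'],s['opening']);print(r.round(3))
t=np.array([.4405,.0335,.204]); print('to prepush',r.T@(t-s['tool_pos']))
print('yaw y',np.rad2deg(np.arctan2(r[1,1],r[0,1])))
```

```text
4.625 [0.44097897 0.00327008 0.26169374] [ 0.57258348 -0.33098344 -2.24296252] 0.01587491238549458
[[ 0.153  0.988 -0.   ]
 [ 0.988 -0.153  0.   ]
 [ 0.    -0.    -1.   ]]
to prepush [ 0.02977934 -0.00510953  0.05770381]
yaw y -8.8289431490176
```

Request:
{"fn": "carry_out", "kwargs": {
  "targets": [
    {"hand": 0,"x": 0.015,"y": -0.003,"z": 0.01,"ax": 0,"ay": 0,"az": 0},
    {"hand": 0,"x": 0.03,"y": -0.005,"z": 0.025,"ax": 0,"ay": 0,"az": 0},
    {"hand": 0,"x": 0.03,"y": -0.005,"z": 0.04,"ax": 0,"ay": 0,"az": 0},
    {"hand": 0,"x": 0.03,"y": -0.005,"z": 0.05,"ax": 0,"ay": 0,"az": 0},
    {"hand": 0,"x": 0.03,"y": -0.005,"z": 0.058,"ax": 0,"ay": 0,"az": 0},
    {"hand": 0,"x": 0.03,"y": -0.005,"z": 0.058,"ax": 0,"ay": 0,"az": 0},
    {"hand": 0,"x": 0.03,"y": -0.005,"z": 0.058,"ax": 0,"ay": 0,"az": 0}
  ]
}}

```text
t: 5.5
tool_pos: [0.4415, 0.0314, 0.2041]
orientation: [2.389, 2.039, 0.001]
force: [0.8, -0.2, -3.1]
opening: 0.0156
gripper_force: 40.0
```

Run:
```python
from h import *
s=read_state(); r=R.from_rotvec(s['orientation']).as_matrix(); print(s['t'],s['tool_pos'],s['force'],s['wrist_torque'],'yaw',np.rad2deg(np.arctan2(r[1,1],r[0,1])))
v=[]
for n in('top','scene','wrist'):
    p=camera_params(n);im,d=read_camera(n);P=pts(d,p);np.savez(f'pics/{n}2.npz',P=P,im=im,d=d)
    if n!='top': v.append(im)
cv2.imwrite('pics/v2.png',cv2.resize(np.hstack(v),(800,300)))
```

```text
5.5 [0.44153966 0.0313588  0.20412657] [ 0.84314057 -0.19160058 -3.10655365] [-0.06381702 -0.07295136  0.0331007 ] yaw -9.025739231500285
```

View pics/v2.png

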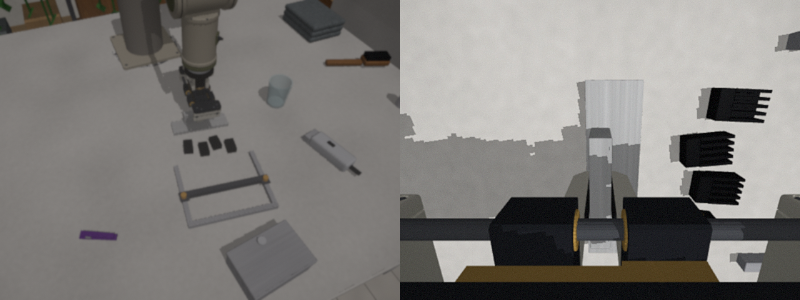

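The straightedge is held low in front of the combs and looks square to the rack; the wrist half shows the combs at about (730,105), (710,150) and (715,187). I'll check yaw, height and lateral centring.

Run:
```python
from h import *
ex=np.array([.9877,-.1564]);ey=np.array([.1564,.9877]);o=np.array([.588,.0122])
def xy(P): Q=P[:,:2]-o; return Q@ex,Q@ey
for n in('top','scene','wrist'):
    f=np.load(f'pics/{n}2.npz');P=f['P'];d=f['d'];Z=P[...,2];im=f['im']
    X=(P[...,:2]-o)@ex;Y=(P[...,:2]-o)@ey
    m=(d>0)&(X>.05)&(X<.14)&(abs(Y)<.08)&(Z>.010)&(Z<.03)
    if m.sum()>50: print(n,'fence',m.sum(),'slope deg',np.rad2deg(np.polyfit(Y[m],X[m],1)[0]),'X',np.percentile(X[m],[2,50,98]),'z',np.median(Z[m]))
    m=(d>0)&(X>.01)&(X<.06)&(abs(Y)>.09)&(abs(Y)<.125)&(Z>.009)&(Z<.03)
    for s in(1,-1):
        k=m&(Y*s>0)
        if k.sum()>30: print(n,'rail',s,k.sum(),'slope',np.rad2deg(np.polyfit(X[k],Y[k],1)[0]),'Y',np.percentile(Y[k],[2,50,98]))
    m=(d>0)&(X>-.19)&(X<-.10)&(abs(Y)<.1)&(Z>.006)&(Z<.02)
    if m.sum()>50:
        print(n,'base',m.sum(),rect(P[m]),'Y',np.percentile(Y[m],[1,99]),'Xmax',np.percentile(X[m],98),'z',np.median(Z[m]))
    # front-edge fit
        b=[(y,np.percentile(X[m&(abs(Y-y)<.004)],98)) for y in np.arange(-.076,.077,.008) if (m&(abs(Y-y)<.004)).sum()>10]
        b=np.array(b); print('  edge slope deg',np.rad2deg(np.polyfit(b[:,0],b[:,1],1)[0]),len(b))
    m=(d>0)&(X>-.11)&(X<0.0)&(abs(Y)<.095)&(Z>.010)&(Z<.025)
    print(n,'combs X',np.percentile(X[m],[0,1,99]),'Y',np.percentile(Y[m],[0,1,99,100]))
```

```text
top fence 594 slope deg -0.10614981267916763 X [0.08519849 0.09121735 0.09904278] z 0.017992178722147034
top rail 1 143 slope 1.3550833845821173 Y [0.10232805 0.10779408 0.11317657]
top rail -1 144 slope -0.26675612719343517 Y [-0.10958602 -0.10364857 -0.09815865]
top combs X [-0.04843425 -0.04814021 -0.0158237 ] Y [-0.02897588 -0.02893044  0.07280843  0.07296151]
scene fence 798 slope deg 0.12265095274186782 X [0.08696224 0.09604873 0.10124404] z 0.018293397108478937
scene rail 1 150 slope -0.18608305617118584 Y [0.1021566  0.10730569 0.11427897]
scene rail -1 152 slope -0.10328802712484869 Y [-0.10924182 -0.10354603 -0.09762686]
scene base 1140 (array([453.6,  30.9]), array([165.5,  49.1]), 80.5) Y [-0.08470708  0.07822553] Xmax -0.11237161648491521 z 0.01262172890932145
  edge slope deg 0.09586103484834788 20
scene combs X [-0.07851989 -0.07663762 -0.01405427] Y [-0.07077002 -0.06832305  0.0720137   0.07350691]
wrist rail -1 180 slope 10.064628759594237 Y [-0.10724172 -0.09904403 -0.09579339]
wrist base 8860 (array([452.3,  31.9]), array([164.9,  48.9]), 80.9) Y [-0.0821626   0.08005227] Xmax -0.11341736927715775 z 0.012160748082655604
  edge slope deg 7.226923942099365 16
wrist combs X [-0.07607943 -0.07463252 -0.01564877] Y [-0.04497466 -0.02679911  0.07365756  0.07471236]
```

The held edge and the fence are square to within about 0.2°, and the straightedge sits 3-4 mm right of centre, so I'll shift it left. Then I'll push steadily to short of the nearest possible contact: 153 mm of travel to the nearest setting.

Request:
{"fn": "carry_out", "kwargs": {
  "targets": [
    {"hand": 0,"x": 0.004,"y": 0.005,"z": 0,"ax": 0,"ay": 0,"az": 0},
    {"hand": 0,"x": 0.004,"y": 0.012,"z": 0,"ax": 0,"ay": 0,"az": 0},
    {"hand": 0,"x": 0.004,"y": 0.02,"z": 0,"ax": 0,"ay": 0,"az": 0},
    {"hand": 0,"x": 0.004,"y": 0.026,"z": 0,"ax": 0,"ay": 0,"az": 0},
    {"hand": 0,"x": 0.004,"y": 0.032,"z": 0,"ax": 0,"ay": 0,"az": 0},
    {"hand": 0,"x": 0.004,"y": 0.038,"z": 0,"ax": 0,"ay": 0,"az": 0},
    {"hand": 0,"x": 0.004,"y": 0.044,"z": 0,"ax": 0,"ay": 0,"az": 0},
    {"hand": 0,"x": 0.004,"y": 0.05,"z": 0,"ax": 0,"ay": 0,"az": 0}
  ]
}}

```text
t: 6.65
tool_pos: [0.4916, 0.0277, 0.2036]
orientation: [-2.389, -2.04, 0.0]
force: [-0.5, -0.2, -3.2]
opening: 0.0158
gripper_force: 40.0
```

Request:
{"fn": "carry_out", "kwargs": {
  "targets": [
    {"hand": 0,"x": 0,"y": 0.006,"z": 0,"ax": 0,"ay": 0,"az": 0},
    {"hand": 0,"x": 0,"y": 0.012,"z": 0,"ax": 0,"ay": 0,"az": 0},
    {"hand": 0,"x": 0,"y": 0.018,"z": 0,"ax": 0,"ay": 0,"az": 0},
    {"hand": 0,"x": 0,"y": 0.024,"z": 0,"ax": 0,"ay": 0,"az": 0},
    {"hand": 0,"x": 0,"y": 0.03,"z": 0,"ax": 0,"ay": 0,"az": 0},
    {"hand": 0,"x": 0,"y": 0.036,"z": 0,"ax": 0,"ay": 0,"az": 0},
    {"hand": 0,"x": 0,"y": 0.042,"z": 0,"ax": 0,"ay": 0,"az": 0},
    {"hand": 0,"x": 0,"y": 0.048,"z": 0,"ax": 0,"ay": 0,"az": 0}
  ]
}}

```text
t: 7.65
tool_pos: [0.5391, 0.0202, 0.2037]
orientation: [-2.389, -2.04, 0.0]
force: [0.0, -0.3, -2.8]
opening: 0.0156
gripper_force: 40.0
```

```bash
cat > st.py <<'E'
from h import *
ex=np.array([.9877,-.1564]);ey=np.array([.1564,.9877]);o=np.array([.588,.0122])
def st():
    s=read_state(); r=R.from_rotvec(s['orientation']).as_matrix(); t=s['tool_pos']
    print('t',s['t'],'edgeX',(t[:2]-o)@ex+.034,'Y',(t[:2]-o)@ey,'z',t[2],'yaw',np.rad2deg(np.arctan2(r[1,1],r[0,1])),'Ftool',(r.T@s['force']).round(2),'Mz',(s['wrist_torque']@r).round(3),'open',s['opening'])
E
python3 -c "
from st import *
st()
im,d=read_camera('scene'); cv2.imwrite('pics/s3.png',cv2.resize(im[140:340,200:440],None,fx=2.5,fy=2.5))"
```

```text
t 7.65 edgeX -0.01557909987541186 Y 0.00024311169735950842 z 0.20370693504350926 yaw -8.998301920384861 Ftool [-0.25  0.04  2.85] Mz [ 0.042 -0.07  -0.007] open 0.015582397338565632
```

View pics/s3.png

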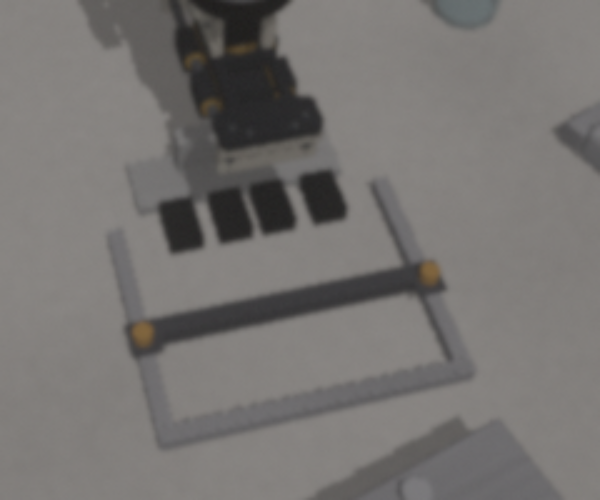

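The crop shows all four combs in line against the edge, at (182,225), (230,213), (273,205) and (323,197), entering between the rails. The edge is at X = -16 mm and contact cannot come before +40 mm, so I'll advance 48 mm.

Request:
{"fn": "carry_out", "kwargs": {
  "targets": [
    {"hand": 0,"x": 0,"y": 0.006,"z": 0,"ax": 0,"ay": 0,"az": 0},
    {"hand": 0,"x": 0,"y": 0.013,"z": 0,"ax": 0,"ay": 0,"az": 0},
    {"hand": 0,"x": 0,"y": 0.02,"z": 0,"ax": 0,"ay": 0,"az": 0},
    {"hand": 0,"x": 0,"y": 0.027,"z": 0,"ax": 0,"ay": 0,"az": 0},
    {"hand": 0,"x": 0,"y": 0.034,"z": 0,"ax": 0,"ay": 0,"az": 0},
    {"hand": 0,"x": 0,"y": 0.04,"z": 0,"ax": 0,"ay": 0,"az": 0},
    {"hand": 0,"x": 0,"y": 0.045,"z": 0,"ax": 0,"ay": 0,"az": 0},
    {"hand": 0,"x": 0,"y": 0.048,"z": 0,"ax": 0,"ay": 0,"az": 0}
  ]
}}

```text
t: 8.7
tool_pos: [0.5863, 0.0127, 0.2037]
orientation: [-2.389, -2.04, 0.0]
force: [-2.4, -0.3, -1.6]
opening: 0.0155
gripper_force: 40.0
```

Request:
{"fn": "carry_out", "kwargs": {
  "targets": [
    {"hand": 0,"x": 0,"y": 0.001,"z": 0,"ax": 0,"ay": 0,"az": 0},
    {"hand": 0,"x": 0,"y": 0.002,"z": 0,"ax": 0,"ay": 0,"az": 0},
    {"hand": 0,"x": 0,"y": 0.003,"z": 0,"ax": 0,"ay": 0,"az": 0},
    {"hand": 0,"x": 0,"y": 0.004,"z": 0,"ax": 0,"ay": 0,"az": 0},
    {"hand": 0,"x": 0,"y": 0.005,"z": 0,"ax": 0,"ay": 0,"az": 0},
    {"hand": 0,"x": 0,"y": 0.006,"z": 0,"ax": 0,"ay": 0,"az": 0}
  ]
}}

```text
t: 9.45
tool_pos: [0.5921, 0.0118, 0.2037]
orientation: [2.389, 2.04, -0.0]
force: [-0.3, -0.1, -3.1]
opening: 0.0158
gripper_force: 40.0
```

```bash
python3 -c "
from st import *
st()
p=camera_params('scene');im,d=read_camera('scene'); cv2.imwrite('pics/s4.png',cv2.resize(im[180:300,230:400],None,fx=4,fy=4)); P=pts(d,p);X=(P[...,:2]-o)@ex;Y=(P[...,:2]-o)@ey;Z=P[...,2]
for y in (-.07,-.055,-.04,-.018,0,.02,.04,.057,.075):
  m=(abs(Y-y)<.006)&(Z>.016)&(Z<.025)&(X>.03)&(X<.13); print(y,np.sort(X[m]).round(4)[[0,-1]] if m.any() else 0)
"
```

```text
t 9.45 edgeX 0.03806418305399076 Y 0.0002513672784000192 z 0.20369071603674604 yaw -8.995435984465297 Ftool [-0.12 -0.24  3.13] Mz [ 0.146 -0.039 -0.048] open 0.015812914230782356
-0.07 [0.0433 0.1011]
-0.055 [0.0395 0.1006]
-0.04 [0.0392 0.1004]
-0.018 [0.0399 0.1008]
0 [0.0404 0.1009]
0.02 [0.0394 0.1013]
0.04 [0.0859 0.1016]
0.057 [0.0399 0.1008]
0.075 [0.0393 0.1014]
```

View pics/s4.png

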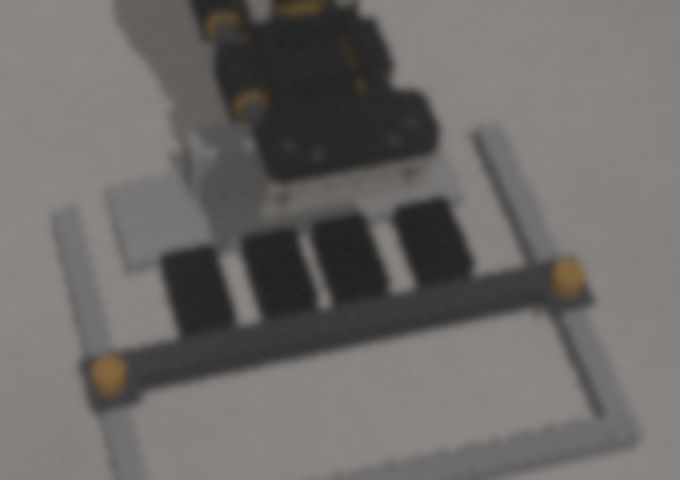

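The crop shows the combs nearly at the fence and the edge square. Contact should come in about 7 mm, so I'll creep in small steps from here.

Request:
{"fn": "carry_out", "kwargs": {
  "targets": [
    {"hand": 0,"x": 0,"y": 0.0008,"z": 0,"ax": 0,"ay": 0,"az": 0},
    {"hand": 0,"x": 0,"y": 0.0016,"z": 0,"ax": 0,"ay": 0,"az": 0},
    {"hand": 0,"x": 0,"y": 0.0024,"z": 0,"ax": 0,"ay": 0,"az": 0},
    {"hand": 0,"x": 0,"y": 0.003,"z": 0,"ax": 0,"ay": 0,"az": 0},
    {"hand": 0,"x": 0,"y": 0.0035,"z": 0,"ax": 0,"ay": 0,"az": 0},
    {"hand": 0,"x": 0,"y": 0.004,"z": 0,"ax": 0,"ay": 0,"az": 0}
  ]
}}

```text
t: 10.25
tool_pos: [0.596, 0.0112, 0.2037]
orientation: [-2.389, -2.04, 0.0]
force: [-1.6, -0.1, -2.4]
opening: 0.0157
gripper_force: 40.0
```

```bash
python3 -c "
from st import *
st()"
```

```text
t 10.25 edgeX 0.04202363387940251 Y 0.0002483256916100437 z 0.2037429610418652 yaw -8.995777574141094 Ftool [-0.39 -1.57  2.35] Mz [ 0.153  0.003 -0.02 ] open 0.01565151063564976
```

Request:
{"fn": "carry_out", "kwargs": {
  "targets": [
    {"hand": 0,"x": 0,"y": 0.0004,"z": 0,"ax": 0,"ay": 0,"az": 0},
    {"hand": 0,"x": 0,"y": 0.0008,"z": 0,"ax": 0,"ay": 0,"az": 0},
    {"hand": 0,"x": 0,"y": 0.0012,"z": 0,"ax": 0,"ay": 0,"az": 0},
    {"hand": 0,"x": 0,"y": 0.0015,"z": 0,"ax": 0,"ay": 0,"az": 0},
    {"hand": 0,"x": 0,"y": 0.0015,"z": 0,"ax": 0,"ay": 0,"az": 0}
  ]
}}

```text
t: 10.88
tool_pos: [0.5975, 0.0109, 0.2037]
orientation: [2.389, 2.04, 0.0]
force: [-0.5, 0.0, -3.0]
opening: 0.0158
gripper_force: 40.0
```

Request:
{"fn": "carry_out", "kwargs": {
  "targets": [
    {"hand": 0,"x": 0,"y": 0.0003,"z": 0,"ax": 0,"ay": 0,"az": 0},
    {"hand": 0,"x": 0,"y": 0.0006,"z": 0,"ax": 0,"ay": 0,"az": 0},
    {"hand": 0,"x": 0,"y": 0.0009,"z": 0,"ax": 0,"ay": 0,"az": 0},
    {"hand": 0,"x": 0,"y": 0.001,"z": 0,"ax": 0,"ay": 0,"az": 0},
    {"hand": 0,"x": 0,"y": 0.001,"z": 0,"ax": 0,"ay": 0,"az": 0}
  ]
}}

```text
t: 11.5
tool_pos: [0.5984, 0.0108, 0.2037]
orientation: [-2.389, -2.04, 0.0]
force: [-1.1, 0.7, -2.2]
opening: 0.0162
gripper_force: 40.0
```

```bash
python3 -c "
from st import *
st()"
```

```text
t 11.5 edgeX 0.04451157492903435 Y 0.00026506748544464007 z 0.20371678519981723 yaw -8.9952959438614 Ftool [ 0.48 -1.23  2.16] Mz [ 0.128 -0.028  0.005] open 0.016222782938202722
```

Request:
{"fn": "carry_out", "kwargs": {
  "targets": [
    {"hand": 0,"x": 0,"y": 0.0003,"z": 0,"ax": 0,"ay": 0,"az": 0},
    {"hand": 0,"x": 0,"y": 0.0006,"z": 0,"ax": 0,"ay": 0,"az": 0},
    {"hand": 0,"x": 0,"y": 0.0009,"z": 0,"ax": 0,"ay": 0,"az": 0},
    {"hand": 0,"x": 0,"y": 0.001,"z": 0,"ax": 0,"ay": 0,"az": 0},
    {"hand": 0,"x": 0,"y": 0.001,"z": 0,"ax": 0,"ay": 0,"az": 0}
  ]
}}

```text
t: 12.12
tool_pos: [0.5994, 0.0106, 0.2038]
orientation: [2.389, 2.04, 0.0]
force: [-1.4, 0.6, -1.3]
opening: 0.0159
gripper_force: 40.0
```

```bash
python3 -c "
from st import *
st()"
```

```text
t 12.125 edgeX 0.04552761953784288 Y 0.00025173918458931596 z 0.20375738492340445 yaw -8.996357107452996 Ftool [ 0.37 -1.52  1.31] Mz [ 0.183 -0.048 -0.02 ] open 0.015883574780612565
```

Request:
{"fn": "carry_out", "kwargs": {
  "targets": [
    {"hand": 0,"x": 0,"y": 0.0003,"z": 0,"ax": 0,"ay": 0,"az": 0},
    {"hand": 0,"x": 0,"y": 0.0006,"z": 0,"ax": 0,"ay": 0,"az": 0},
    {"hand": 0,"x": 0,"y": 0.0008,"z": 0,"ax": 0,"ay": 0,"az": 0},
    {"hand": 0,"x": 0,"y": 0.0008,"z": 0,"ax": 0,"ay": 0,"az": 0}
  ]
}}

```text
t: 12.62
tool_pos: [0.6002, 0.0105, 0.2037]
orientation: [-2.389, -2.04, 0.0]
force: [-1.4, 0.0, -2.5]
opening: 0.0156
gripper_force: 40.0
```

```bash
python3 -c "
from st import *
st()"
```

```text
t 12.625 edgeX 0.046312028394976563 Y 0.0002762699331954332 z 0.2037285296534606 yaw -8.993966770415279 Ftool [-0.19 -1.43  2.52] Mz [ 0.171 -0.064 -0.024] open 0.01562690042155514
```

Request:
{"fn": "carry_out", "kwargs": {
  "targets": [
    {"hand": 0,"x": 0,"y": 0.0003,"z": 0,"ax": 0,"ay": 0,"az": 0},
    {"hand": 0,"x": 0,"y": 0.0006,"z": 0,"ax": 0,"ay": 0,"az": 0},
    {"hand": 0,"x": 0,"y": 0.0008,"z": 0,"ax": 0,"ay": 0,"az": 0},
    {"hand": 0,"x": 0,"y": 0.0008,"z": 0,"ax": 0,"ay": 0,"az": 0}
  ]
}}

```text
t: 13.12
tool_pos: [0.6006, 0.0105, 0.2035]
orientation: [-2.388, -2.04, 0.001]
force: [-5.4, 1.2, 1.2]
opening: 0.0158
gripper_force: 40.0
```

```bash
python3 -c "
from st import *
st()"
```

```text
t 13.125 edgeX 0.046726013078796765 Y 0.00032266102396216756 z 0.203542650510787 yaw -8.993061527105604 Ftool [ 0.3  -5.55 -1.17] Mz [0.882 0.026 0.095] open 0.015793893449538278
```

Contact: the force jumped to 5.5 N with little twist, so the load is fairly even. I'll ease in a little more.

Request:
{"fn": "carry_out", "kwargs": {
  "targets": [
    {"hand": 0,"x": 0,"y": 0.0001,"z": 0,"ax": 0,"ay": 0,"az": 0},
    {"hand": 0,"x": 0,"y": 0.0002,"z": 0,"ax": 0,"ay": 0,"az": 0},
    {"hand": 0,"x": 0,"y": 0.0002,"z": 0,"ax": 0,"ay": 0,"az": 0}
  ]
}}

```text
t: 13.5
tool_pos: [0.6007, 0.0105, 0.2035]
orientation: [-2.388, -2.04, 0.002]
force: [-7.1, 1.6, 1.6]
opening: 0.0154
gripper_force: 40.0
```

```bash
python3 -c "
from st import *
st()"
```

```text
t 13.5 edgeX 0.04680392491028018 Y 0.00034191313961065177 z 0.2035461928373893 yaw -8.992942736109637 Ftool [ 0.45 -7.29 -1.57] Mz [1.067 0.007 0.07 ] open 0.015445919476315233
```

Request:
{"fn": "carry_out", "kwargs": {
  "targets": [
    {"hand": 0,"x": 0,"y": 0.0001,"z": 0,"ax": 0,"ay": 0,"az": 0},
    {"hand": 0,"x": 0,"y": 0.0002,"z": 0,"ax": 0,"ay": 0,"az": 0},
    {"hand": 0,"x": 0,"y": 0.0003,"z": 0,"ax": 0,"ay": 0,"az": 0},
    {"hand": 0,"x": 0,"y": 0.0003,"z": 0,"ax": 0,"ay": 0,"az": 0}
  ]
}}

```text
t: 14.0
tool_pos: [0.6008, 0.0105, 0.2035]
orientation: [-2.387, -2.039, 0.002]
force: [-7.8, 1.8, 1.9]
opening: 0.0157
gripper_force: 40.0
```

```bash
python3 -c "
from st import *
st()"
```

```text
t 14.0 edgeX 0.04693687182373873 Y 0.00033165025257981634 z 0.20345963430188838 yaw -8.993801926235943 Ftool [ 0.58 -7.99 -1.93] Mz [1.237 0.005 0.12 ] open 0.015712373980863843
```

Request:
{"fn": "carry_out", "kwargs": {
  "targets": [
    {"hand": 0,"x": 0,"y": 0.0001,"z": 0,"ax": 0,"ay": 0,"az": 0},
    {"hand": 0,"x": 0,"y": 0.0002,"z": 0,"ax": 0,"ay": 0,"az": 0},
    {"hand": 0,"x": 0,"y": 0.0003,"z": 0,"ax": 0,"ay": 0,"az": 0},
    {"hand": 0,"x": 0,"y": 0.0003,"z": 0,"ax": 0,"ay": 0,"az": 0}
  ]
}}

```text
t: 14.5
tool_pos: [0.6009, 0.0105, 0.2034]
orientation: [-2.387, -2.039, 0.003]
force: [-9.3, 1.6, 2.9]
opening: 0.0157
gripper_force: 40.0
```

```bash
python3 -c "
from st import *
st()
read_camera('scene');st()
p=camera_params('scene');im,d=read_camera('scene'); cv2.imwrite('pics/s5.png',cv2.resize(im[180:300,230:400],None,fx=4,fy=4)); st()"
```

```text
t 14.5 edgeX 0.04704575609128767 Y 0.0003380109437999307 z 0.20343447208313672 yaw -8.990698889785147 Ftool [ 0.15 -9.43 -2.91] Mz [1.479 0.037 0.1  ] open 0.015707339713706053
t 14.55 edgeX 0.04703220503143565 Y 0.000340172958618056 z 0.20342291205537705 yaw -8.992151072187376 Ftool [ 0.64 -9.17 -4.02] Mz [ 1.492 -0.019  0.042] open 0.016000800116046425
t 14.6 edgeX 0.0470371671416817 Y 0.0003559400422136924 z 0.20344059365497297 yaw -8.988881929484055 Ftool [ 0.56 -8.9  -3.71] Mz [ 1.476 -0.007  0.092] open 0.01575454572992834
```

View pics/s5.png

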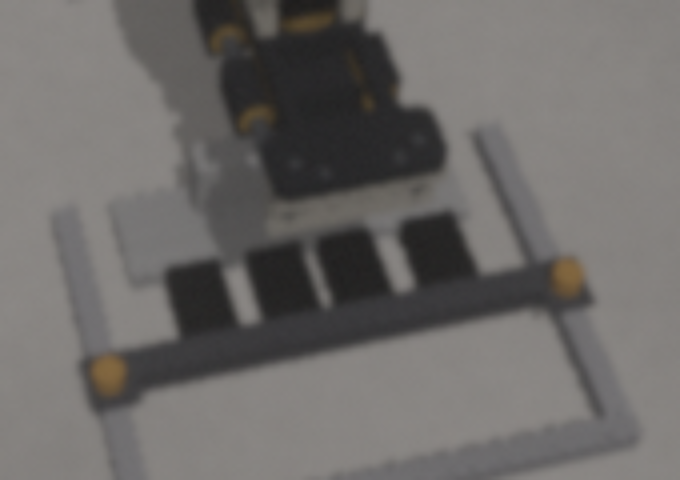

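All four combs sit snug between the edge and the fence at about 9 N, with almost no twist. I'll hold steady, then draw back.

Request:
{"fn": "carry_out", "kwargs": {
  "targets": [
    {"hand": 0,"x": 0,"y": 0.0001,"z": 0,"ax": 0,"ay": 0,"az": 0},
    {"hand": 0,"x": 0,"y": 0.0001,"z": 0,"ax": 0,"ay": 0,"az": 0},
    {"hand": 0,"x": 0,"y": 0.0001,"z": 0,"ax": 0,"ay": 0,"az": 0},
    {"hand": 0,"x": 0,"y": 0.0001,"z": 0,"ax": 0,"ay": 0,"az": 0},
    {"hand": 0,"x": 0,"y": 0.0001,"z": 0,"ax": 0,"ay": 0,"az": 0},
    {"hand": 0,"x": 0,"y": 0.0001,"z": 0,"ax": 0,"ay": 0,"az": 0},
    {"hand": 0,"x": 0,"y": 0.0001,"z": 0,"ax": 0,"ay": 0,"az": 0},
    {"hand": 0,"x": 0,"y": 0.0001,"z": 0,"ax": 0,"ay": 0,"az": 0}
  ]
}}

```text
t: 15.6
tool_pos: [0.601, 0.0105, 0.2034]
orientation: [-2.387, -2.039, 0.003]
force: [-9.9, 2.0, 3.8]
opening: 0.0159
gripper_force: 40.0
```

Request:
{"fn": "carry_out", "kwargs": {
  "targets": [
    {"hand": 0,"x": 0,"y": 0,"z": 0,"ax": 0,"ay": 0,"az": 0},
    {"hand": 0,"x": 0,"y": 0,"z": 0,"ax": 0,"ay": 0,"az": 0},
    {"hand": 0,"x": 0,"y": 0,"z": 0,"ax": 0,"ay": 0,"az": 0},
    {"hand": 0,"x": 0,"y": 0,"z": 0,"ax": 0,"ay": 0,"az": 0},
    {"hand": 0,"x": 0,"y": 0,"z": 0,"ax": 0,"ay": 0,"az": 0},
    {"hand": 0,"x": 0,"y": 0,"z": 0,"ax": 0,"ay": 0,"az": 0},
    {"hand": 0,"x": 0,"y": 0,"z": 0,"ax": 0,"ay": 0,"az": 0},
    {"hand": 0,"x": 0,"y": 0,"z": 0,"ax": 0,"ay": 0,"az": 0}
  ]
}}

```text
t: 16.6
tool_pos: [0.601, 0.0105, 0.2034]
orientation: [-2.387, -2.039, 0.003]
force: [-9.2, 1.5, 3.1]
opening: 0.0159
gripper_force: 40.0
```

Request:
{"fn": "carry_out", "kwargs": {
  "targets": [
    {"hand": 0,"x": 0,"y": -0.0005,"z": 0,"ax": 0,"ay": 0,"az": 0},
    {"hand": 0,"x": 0,"y": -0.001,"z": 0,"ax": 0,"ay": 0,"az": 0},
    {"hand": 0,"x": 0,"y": -0.002,"z": 0,"ax": 0,"ay": 0,"az": 0},
    {"hand": 0,"x": 0,"y": -0.005,"z": 0,"ax": 0,"ay": 0,"az": 0},
    {"hand": 0,"x": 0,"y": -0.015,"z": 0,"ax": 0,"ay": 0,"az": 0},
    {"hand": 0,"x": 0,"y": -0.03,"z": 0,"ax": 0,"ay": 0,"az": 0},
    {"hand": 0,"x": 0,"y": -0.05,"z": 0,"ax": 0,"ay": 0,"az": 0},
    {"hand": 0,"x": 0,"y": -0.07,"z": 0,"ax": 0,"ay": 0,"az": 0}
  ]
}}

```text
t: 17.6
tool_pos: [0.5318, 0.0213, 0.2038]
orientation: [2.389, 2.04, 0.0]
force: [0.7, 0.2, -2.5]
opening: 0.0156
gripper_force: 40.0
```

```bash
python3 -c "
from st import *
st()
p=camera_params('scene');im,d=read_camera('scene'); P=pts(d,p);X=(P[...,:2]-o)@ex;Y=(P[...,:2]-o)@ey;Z=P[...,2]
for y in (-.06,-.053,-.02,-.015,.016,.022,.055,.06):
  m=(abs(Y-y)<.005)&(Z>.009)&(Z<.025)&(X>.02)&(X<.13); x=np.sort(X[m]); print(y,x.round(4)[[0,-1]],'maxgap',np.diff(x).max().round(4))
"
```

```text
t 17.6 edgeX -0.022967710642091625 Y 0.000200133702196817 z 0.2038111152086317 yaw -8.997221737827521 Ftool [0.26 0.62 2.5 ] Mz [-0.067 -0.048  0.001] open 0.015621310810675873
-0.06 [0.0465 0.102 ] maxgap 0.0033
-0.053 [0.0459 0.1007] maxgap 0.0025
-0.02 [0.0468 0.1013] maxgap 0.0037
-0.015 [0.0466 0.1013] maxgap 0.0028
0.016 [0.047  0.1016] maxgap 0.0019
0.022 [0.0469 0.1015] maxgap 0.0018
0.055 [0.0466 0.1018] maxgap 0.002
0.06 [0.0466 0.1016] maxgap 0.0027
```

All four heels line up at X = 46.6 mm with no gap to the fence. Now I'll lift and carry the straightedge well to the right.

Request:
{"fn": "carry_out", "kwargs": {
  "targets": [
    {"hand": 0,"x": 0,"y": -0.02,"z": -0.02,"ax": 0,"ay": 0,"az": 0},
    {"hand": 0,"x": -0.03,"y": -0.047,"z": -0.045,"ax": 0,"ay": 0,"az": 0},
    {"hand": 0,"x": -0.08,"y": -0.047,"z": -0.05,"ax": 0,"ay": 0,"az": 0},
    {"hand": 0,"x": -0.13,"y": -0.047,"z": -0.05,"ax": 0,"ay": 0,"az": 0},
    {"hand": 0,"x": -0.18,"y": -0.047,"z": -0.05,"ax": 0,"ay": 0,"az": 0},
    {"hand": 0,"x": -0.23,"y": -0.047,"z": -0.05,"ax": 0,"ay": 0,"az": 0},
    {"hand": 0,"x": -0.27,"y": -0.047,"z": -0.05,"ax": 0,"ay": 0,"az": 0},
    {"hand": 0,"x": -0.292,"y": -0.047,"z": -0.05,"ax": 0,"ay": 0,"az": 0}
  ]
}}

```text
t: 18.65
tool_pos: [0.4401, -0.2619, 0.2541]
orientation: [2.39, 2.037, -0.0]
force: [0.6, 0.6, -3.1]
opening: 0.0154
gripper_force: 40.0
```

Request:
{"fn": "carry_out", "kwargs": {
  "targets": [
    {"hand": 0,"x": 0,"y": 0,"z": 0.01,"ax": 0,"ay": 0,"az": 0},
    {"hand": 0,"x": 0,"y": 0,"z": 0.025,"ax": 0,"ay": 0,"az": 0},
    {"hand": 0,"x": 0,"y": 0,"z": 0.038,"ax": 0,"ay": 0,"az": 0},
    {"hand": 0,"x": 0,"y": 0,"z": 0.046,"ax": 0,"ay": 0,"az": 0},
    {"hand": 0,"x": 0,"y": 0,"z": 0.05,"ax": 0,"ay": 0,"az": 0},
    {"hand": 0,"x": 0,"y": 0,"z": 0.0515,"ax": 0,"ay": 0,"az": 0},
    {"hand": 0,"x": 0,"y": 0,"z": 0.0515,"ax": 0,"ay": 0,"az": 0}
  ]
}}

```text
t: 19.52
tool_pos: [0.4409, -0.2599, 0.2025]
orientation: [2.388, 2.04, 0.0]
force: [0.1, 0.4, -3.2]
opening: 0.0158
gripper_force: 40.0
```

```bash
python3 -c "
from st import *
st()"
```

```text
t 19.525 edgeX -0.06877090500589224 Y -0.29176355770808776 z 0.20253606360032797 yaw -8.98942946287363 Ftool [0.46 0.06 3.2 ] Mz [-0.062 -0.012  0.023] open 0.01584314725200536
```

Another 0.8 mm down, then release.

Request:
{"fn": "carry_out", "kwargs": {
  "targets": [
    {"hand": 0,"x": 0,"y": 0,"z": 0.0004,"ax": 0,"ay": 0,"az": 0},
    {"hand": 0,"x": 0,"y": 0,"z": 0.0008,"ax": 0,"ay": 0,"az": 0},
    {"hand": 0,"x": 0,"y": 0,"z": 0.0008,"ax": 0,"ay": 0,"az": 0},
    {"hand": 30,"x": 0,"y": 0,"z": 0.0008,"ax": 0,"ay": 0,"az": 0},
    {"hand": 60,"x": 0,"y": 0,"z": 0.0008,"ax": 0,"ay": 0,"az": 0},
    {"hand": 60,"x": 0,"y": 0,"z": 0.0008,"ax": 0,"ay": 0,"az": 0},
    {"hand": 60,"x": 0,"y": 0,"z": 0.0008,"ax": 0,"ay": 0,"az": 0},
    {"hand": 60,"x": 0,"y": 0,"z": 0.0008,"ax": 0,"ay": 0,"az": 0}
  ]
}}

```text
t: 20.52
tool_pos: [0.4407, -0.2599, 0.2015]
orientation: [2.389, 2.04, 0.0]
force: [0.8, 0.1, 0.4]
opening: 0.0556
gripper_force: 0.0
```

Request:
{"fn": "carry_out", "kwargs": {
  "targets": [
    {"hand": 60,"x": 0,"y": 0,"z": 0,"ax": 0,"ay": 0,"az": 0},
    {"hand": 60,"x": 0,"y": 0,"z": -0.02,"ax": 0,"ay": 0,"az": 0},
    {"hand": 60,"x": 0,"y": 0,"z": -0.05,"ax": 0,"ay": 0,"az": 0},
    {"hand": 60,"x": 0,"y": 0,"z": -0.09,"ax": 0,"ay": 0,"az": 0},
    {"hand": 60,"x": 0,"y": 0,"z": -0.12,"ax": 0,"ay": 0,"az": 0},
    {"hand": 60,"x": 0,"y": 0,"z": -0.15,"ax": 0,"ay": 0,"az": 0},
    {"hand": 60,"x": 0,"y": 0,"z": -0.15,"ax": 0,"ay": 0,"az": 0},
    {"hand": 60,"x": 0,"y": 0,"z": -0.15,"ax": 0,"ay": 0,"az": 0}
  ]
}}

```text
t: 21.52
tool_pos: [0.4404, -0.2597, 0.3505]
orientation: [-2.388, -2.04, 0.0]
force: [-0.5, -0.7, -0.3]
opening: 0.0558
gripper_force: 0.0
```

```bash
python3 -c "
from st import *
st()
p=camera_params('scene');im,d=read_camera('scene'); cv2.imwrite('pics/s6.png',im); P=pts(d,p);X=(P[...,:2]-o)@ex;Y=(P[...,:2]-o)@ey;Z=P[...,2]
for y in (-.057,-.018,.02,.057):
  m=(abs(Y-y)<.008)&(Z>.009)&(Z<.025)&(X>.02)&(X<.13); x=np.sort(X[m]); print(y,x.round(4)[[0,-1]],'maxgap',np.diff(x).max().round(4))
m=(np.hypot(P[...,0]-.44,P[...,1]+.26)<.11)&(Z>.005)&(Z<.02);print(rect(P[m]),np.median(Z[m]))
"
```

```text
t 21.525 edgeX -0.06921657971390527 Y -0.2916505108275161 z 0.35048368230521526 yaw -8.994537792655512 Ftool [-0.73 -0.38  0.29] Mz [-0.095 -0.046  0.017] open 0.05582027604757465
-0.057 [0.0477 0.1017] maxgap 0.0022
-0.018 [0.0461 0.1015] maxgap 0.0022
0.02 [0.0463 0.1016] maxgap 0.0023
0.057 [0.0469 0.102 ] maxgap 0.0023
(array([ 452. , -259.9]), array([163.9,  50.7]), 81.3) 0.009884468256900758
```

View pics/s6.png

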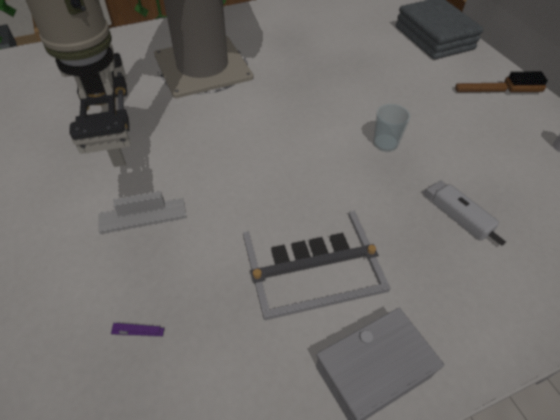

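The scene view shows all four combs against the fence, from (281,255) to (340,242). The straightedge lies flat at (142,212), clear of the rack, and the cup, clipper and clip haven't moved.

```bash
python3 -c "
from plant import robot
print(robot.close_job())"
```

```text
the job is handed in; nothing more can be done
None
```

Job handed in at about 21.5 s (limit 66 s): all four combs rest against the fence after a steady squeeze of about 9–10 N held for 2 s, the straightedge lies flat and released well clear of the rack, and the cup, clipper and clip were not touched.

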